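Sweep the white draughts pieces through the gate into their slot

ROBOT

A 7-joint arm with a two-finger parallel gripper is mounted at the origin on the work surface. World frame = base frame: x ahead of the robot, y to its left, z up, the work surface at z = 0. Lengths are in mm, angles in rad, forces in N, time in s.
With the tool pointing down it reaches from about 350 to 900 mm from the base axis. Payload 19.9 kg.
Tool frame: the origin (TCP) lies midway between the tips of the shut fingers; the grasp point (between the pads) lies 19 mm behind it; z points along the fingers, y is the line along which they close (so a half turn about z gives the same grasp; the last joint's range is limited). The gripper opens to 85 mm and grips with 20 to 120 N. Pads are 22 mm wide; open, the fingers measure 114 mm over their backs; the gripper's body (76 mm by 85 mm) begins 54 mm behind the grasp point. The pads swing forward as they close: fully open they stand 13 mm farther back than shut.
Start: joints at [1.28, 0.417, -0.01, 1.614, 0.005, 1.111, -0.053], TCP at [154.5, -605.58, 192.66] pointing down, gripper open.
Joint ranges: [-2.81, 2.81], [-0.39, 2.02], [-1.27, 1.25], [0.06, 2.57], [-1.19, 4.33], [0.19, 2], [-2.82, 2.82]. Speed limits (rad/s): [1.89, 1.89, 2.39, 2.39, 3.01, 3.01, 3.01].

INTERFACE

Orientations are given as a unit quaternion [x, y, z, w].
In Python, from workcell import sensors, vision, workorder gives the robot as it stands. The module is installed in compiled form; this text tells all that it offers.
- The arm moves only by the shell command python3 -m jog 'ROWS' [FORCE]. ROWS is JSON, a list of rows, each a list of 3 entries, a list of its own where there are three numbers: the turn, a rotation vector about the tool's x, y, z in rad, then the shift along the tool's x, y, z in m, then the gripper command: -1 is fully open, 1 is shut, values between are in proportion. In form: [[[rx, ry, rz], [dx, dy, dz], gripper], ...]. A call has 1 to 5 rows; each row is the pose to reach, as a shift and turn from the pose commanded when the call began, along the tool's axes at that moment; what a row does not reach only later rows make up. A row lasts 1/8 s, in which the tool goes at most 62.5 mm and 10.7 degrees, less where a joint would pass 70% of its speed; a pose out of reach is approached as far as the arm can. A call with a gripper value outside its range is refused whole. The fingers move at their own pace and stop on an object; FORCE is the grip in N (left out, the last holds). Time passes only in rows, so rows that repeat a pose let the fingers close. It gives the time, the measured TCP pose, the force, the opening and the grip force at its end, in the units of the state.
- sensors.get_obs(): the state, without advancing time (a new reading comes with each control period).
- vision.read_camera(name): name is "scene" or "top" or "wrist"; returns (picture, depth): 420x560x3 uint8, red, green, blue; 420x560 float32, mm along the optical axis (not along the pixel's ray), 0 where there is no reading.
- vision.camera_info(name): a dict with "fx", "fy", "cx", "cy" (pixels), "R" (3x3) and "t" (3): a world point X has camera coordinates R X + t. Camera axes: x right, y down, z forward; pixel columns grow to the right and rows downward; lengths in mm; the calibration is good to about 2 mm. The wrist camera is an equidistant fisheye: a pixel r from the principal point sees the ray r / f radians off the axis. A picture is of the moment at which its call begins: read the wrist's pose just before it. camera_info takes no time and is no camera call; for the wrist camera it gives the pose at the moment of the call.
- workorder.job_done(): hands the job in; it is judged then, once.
The state is a dict: "clock": time; "q": joint angles; "qvel": joint speeds; "joint_torque": joint torques, N m; "tcp_pos": TCP position; "eef_rot": TCP orientation; "wrist_force": force on the tool from outside, world axes, zero at the start; "moment": the same for the moment, N m; "opening": finger opening in mm; "gripper_force": force on a finger pad.
Only numpy, scipy, OpenCV 4.12 (cv2) and the standard library are available. Lean on these libraries where they do the work, as an engineer would, in place of code of your own. Each camera call takes 0.05 s, during which the arm holds its last target. There are 200 camera calls.

TASK

Put the white draughts pieces away: with the fingertips, sweep the three white pieces across the games tray and through the narrow gate so that they drop into the slot one at a time, sliding them and never picking them up. Leave the black piece and the standing pawn on the deck, the pawn upright, and do not disturb the other things on the desk.

Things in the scene. Friction and masses are not known exactly. Their poses are not given: they have to be found in the camera images.
- tray: white games tray fixed on the desk; origin on the desk surface, z up; in mm: x -125 to 125, y -135 to 161. Flat cork deck 50 above the desk, x -120 to 120, y -130 to 99, inside a 5 thick rim standing 12 above the deck. Its +y side has the gate in the middle (see gate), beyond it the slot, open on top; the +y end beside and beyond the slot is solid, as high as the rim
- gate (a point): middle of the gate at deck height: tray (0, 99, 50) mm. The gate is 42 mm wide (tray x); here the deck ends in an edge and the slot begins; pieces go through along the tray's +y. Two white rails 50 mm long and as high as the rim spread at 45 degrees from the gate's sides back over the deck, to tray (+-56, 64), as a funnel
- slot (a point): centre of the slot's floor: tray (0, 127, 8) mm. The slot is an open pocket 46 mm (x) by 57 mm (y, from 99 to 156), its floor 42 mm below the deck; a piece whose centre is pushed past the deck's edge topples in
- white_a: white round draughts piece, 32 mm diameter, 9 mm thick, about 14 g, lying flat on the tray's deck; origin at the centre of its underside; it slides easily
- white_b: white round draughts piece, 32 mm diameter, 9 mm thick, about 14 g, lying flat on the tray's deck; origin at the centre of its underside; it slides easily
- white_c: white round draughts piece, 32 mm diameter, 9 mm thick, about 14 g, lying flat on the tray's deck; origin at the centre of its underside; it slides easily
- black: black round draughts piece, 32 mm diameter, 9 mm thick, about 14 g, lying flat on the tray's deck; origin at the centre of its underside; it slides easily; it must stay on the deck (nudging it is no harm)
- pawn: dark wooden pawn, 24 mm wide, 42 mm high, standing loose near the middle of the deck's -y end; origin at the centre of its underside
- mug: blue mug, 76 mm wide, 85 mm high, on the desk beside the tray; origin at the centre of its underside
- vase: black round vase, 110 mm wide, with a sprig up to 250 mm high; origin at the centre of its underside
- clock: small steel desk clock, 70 mm high; origin at the centre of its underside
- camera: black camera, 125 mm wide, 93 mm high; origin at the centre of its underside
Mind the look-alikes: they are no part of the job. What is shaped like the white_a but pink, turquoise or yellow is not meant.

How it is judged:
By the outcome, as a careful person would: the job done as asked, in the order asked, and still so for the second after the job is handed in, with the robot touching nothing.
It also fails if it takes over 54 s, if anything falls off the work surface, if the arm or the gripper's body presses on something with over 40 N, if the wrist force passes 120 N, or if a joint passes its speed limit or range.

## Working session

There is one attempt and no reset: what is moved stays moved. The work goes in short steps, Python scripts to look and compute and a shell command to move; the robot and the scene stay as the last step left them, time stands still between calls to the robot, and variables do not carry over. Pictures are saved under pics/ and viewed, at most 10 in all, crops included, and the job is handed in when it is done.

```bash
mkdir -p pics; python3 - <<'E'
from workcell import sensors, vision
import cv2,numpy as np
o=sensors.get_obs();print({k:np.round(v,3) for k,v in o.items()})
for n in("scene","top"):
    p,d=vision.read_camera(n);np.savez(f"pics/{n}0.npz",p=p,d=d);cv2.imwrite(f"pics/{n}0.png",p[:,:,::-1])
    i=vision.camera_info(n);print(n,i)
E
```

```text
{'clock': np.float64(0.0), 'q': array([ 1.279,  0.418, -0.01 ,  1.614,  0.005,  1.111, -0.053]), 'qvel': array([ 0.001, -0.001, -0.002,  0.001,  0.002,  0.001,  0.   ]), 'joint_torque': array([-1.0000e-03, -8.6446e+01,  6.7800e-01, -4.3490e+01,  1.9000e-02,
        7.0000e-03, -0.0000e+00]), 'tcp_pos': array([ 154.371, -605.219,  192.048]), 'eef_rot': array([ 0.992,  0.125, -0.   , -0.001]), 'wrist_force': array([ 1.201, -0.933,  0.082]), 'moment': array([-0.002, -0.006,  0.046]), 'gripper_force': np.float64(0.0), 'opening': np.float64(85.741)}
scene {'fx': 461.89721788503357, 'fy': 461.89721788503357, 'cx': 275.1978941419346, 'cy': 210.8828816946222, 'R': array([[-0.04397309,  0.99892697,  0.01453551],
       [ 0.60240952,  0.03811953, -0.79727641],
       [-0.796975  , -0.02630238, -0.60343934]]), 't': array([  -4.65927457, -303.09827565, 1615.4227561 ])}
top {'fx': 464.0040149043319, 'fy': 464.0040149043319, 'cx': 275.6970720307873, 'cy': 205.12348266062995, 'R': array([[ 0.07358962, -0.99727185,  0.00578162],
       [-0.97581856, -0.0732006 , -0.20596068],
       [ 0.20582201,  0.00951475, -0.97854319]]), 't': array([  -6.01826618,  599.87510641, 1017.89983873])}
```

View pics/top0.png

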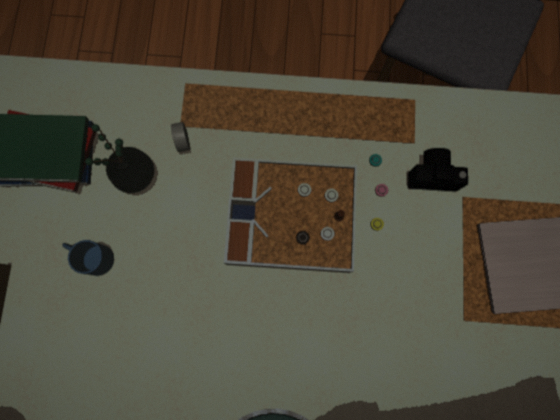

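View pics/scene0.png

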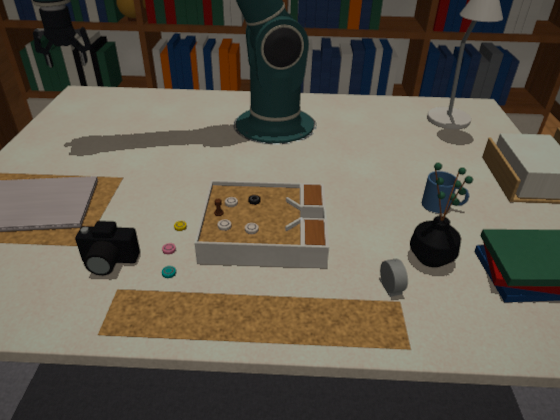

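The top view shows the tray at px (228-355, 160-272) with the gate facing left at about (252, 210). The white pieces are at (305,189), (331,195) and (327,234), the black one at (302,238) and the pawn at (339,215). The look-alikes lie outside the tray: turquoise (375,160), pink (381,190) and yellow (376,224). The three on the deck fit because they are white. I'll confirm that in an enlarged crop.

```bash
cat > h.py <<'E'
import numpy as np,cv2
from workcell import sensors,vision
def cast(i,u,v,z):
    d=np.array([(u-i["cx"])/i["fx"],(v-i["cy"])/i["fy"],1.]);R=np.array(i["R"]);c=-R.T@np.array(i["t"]);w=R.T@d
    return (c+w*(z-c[2])/w[2])[:2]
def proj(i,X):
    c=np.array(i["R"])@X+i["t"];return c[0]/c[2]*i["fx"]+i["cx"],c[1]/c[2]*i["fy"]+i["cy"]
E
python3 - <<'E'
from h import *
f=np.load("pics/top0.npz");p=f["p"];i=vision.camera_info("top")
x0,y0=222,152;c=p[y0:280,x0:390].astype(float)
cv2.imwrite("pics/crop0.png",cv2.resize(np.clip(c*1.8,0,255).astype(np.uint8)[:,:,::-1],None,fx=4.7,fy=4.7,interpolation=cv2.INTER_CUBIC))
h=cv2.cvtColor(p,cv2.COLOR_RGB2HSV)
# cork deck interior
m=((h[...,1]>110)&(h[...,0]<25)&(h[...,2]>40)).astype(np.uint8)
m[:, :222]=0;m[:,365:]=0;m[:152]=0;m[280:]=0
n,l,s,ce=cv2.connectedComponentsWithStats(m)
for k in range(1,n):
    if s[k,4]>100: print("cork",s[k],ce[k].round(1))
k=1+np.argmax(s[1:,4]);
# holes in deck: non-cork blobs inside
hole=((l!=k)).astype(np.uint8);hole[:, :272]=0;hole[:,350:]=0;hole[:167]=0;hole[264:]=0
n2,l2,s2,ce2=cv2.connectedComponentsWithStats(hole)
for j in range(1,n2):
    if s2[j,4]>25:
        col=p[l2==j].mean(0);print("obj",s2[j],ce2[j].round(1),col.round(),cast(i,*ce2[j],58).round(1))
E
```

```text
cork [233 161  21  37 642] [243.2 179. ]
cork [ 252  163  102  105 8785] [302.8 215.5]
cork [228 222  21  39 687] [238.2 241.2]
obj [297 183  15  14 162] [304.1 189.4] [86. 85. 74.] [642.4 -25.3]
obj [324 188  15  15 165] [331.1 194.8] [86. 84. 73.] [634.1 -89.6]
obj [334 211  10  10  70] [338.8 215.4] [30. 19. 12.] [ 586.2 -109.8]
obj [320 226  15  15 172] [327.1 233.2] [87. 85. 77.] [542.3 -84.7]
obj [296 231  13  13 131] [302.3 237.2] [33. 29. 24.] [528.9 -28.2]
```

View pics/crop0.png

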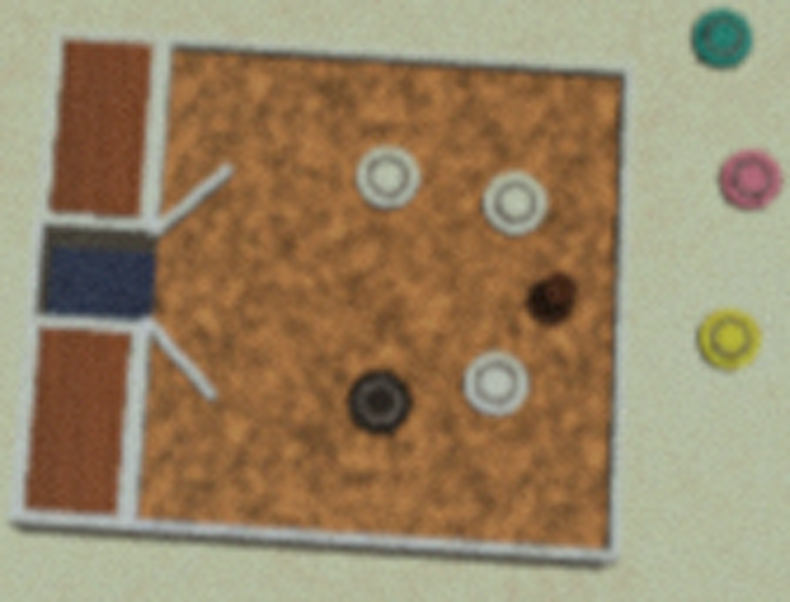

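The crop confirms three white pieces at crop px (387,178), (515,203) and (496,384), the black piece at (380,400) and the pawn at (550,298). The coloured look-alikes are off the tray to the right. Next I'll fit the tray pose from its rim corners.

```bash
python3 - <<'E'
from h import *
i=vision.camera_info("top")
px=np.array([(62,38),(630,68),(613,560),(12,522)])/4.7+[222,152]
W=np.array([cast(i,u,v,62) for u,v in px]);T=np.array([(125,161),(125,-135),(-125,-135),(-125,161)],float)
H=(T-T.mean(0)).T@(W-W.mean(0));U,_,V=np.linalg.svd(H);R=V.T@U.T;t=W.mean(0)-R@T.mean(0)
yaw=np.arctan2(R[1,0],R[0,0]);print("yaw",yaw,"t",t,"res",(T@R.T+t-W).round(1).tolist())
o=dict(far1=(304.1,189.4,58),far2=(331.1,194.8,58),near=(327.1,233.2,58),black=(302.3,237.2,57),pawn=(338.8,215.4,70))
for k,(u,v,z) in o.items(): w=cast(i,u,v,z);print(k,w.round(1),"tray",(R.T@(w-t)).round(1))
for k,(u,v) in dict(gL=(155/4.7+222,232/4.7+152),gR=(150/4.7+222,320/4.7+152)).items(): print(k,(R.T@(cast(i,u,v,62)-t)).round(1))
np.savez("tray.npz",R=R,t=t)
q=sensors.get_obs()["eef_rot"]
from scipy.spatial.transform import Rotation as Ro
print("tool axes in world\n",Ro.from_quat(q).as_matrix().round(3), "tray axes\n",R.round(3))
for k,P in dict(gate=(0,99)).items(): print(k,R@P+t)
E
```

```text
yaw 0.008750246341799104 t [580.80535674 -13.95688775] res [[3.7, 5.6], [0.5, -3.1], [-2.4, -4.1], [-1.7, 1.6]]
far1 [642.4 -25.4] tray [ 61.5 -12. ]
far2 [634.1 -89.5] tray [ 52.6 -76. ]
near [542.4 -84.8] tray [-39.  -70.5]
black [529.  -28.2] tray [-52.  -13.8]
pawn [ 583.8 -108.3] tray [  2.2 -94.3]
gL [ 24.2 101.1]
gR [-20.2 100.3]
tool axes in world
 [[ 0.969  0.247 -0.   ]
 [ 0.247 -0.969  0.001]
 [-0.    -0.001 -1.   ]] tray axes
 [[ 1.    -0.009]
 [ 0.009  1.   ]]
gate [579.93909341  85.03932221]
```

```bash
cat >> h.py <<'E'
from scipy.spatial.transform import Rotation as Ro
def go(P,yawdeg,z):
    "P tray xy of TCP, yaw of tool x in tray frame (deg): rotvec and shift (m) in tool axes"
    T=np.load("tray.npz");R,t=T["R"],T["t"];o=sensors.get_obs()
    y=np.radians(yawdeg)+np.arctan2(R[1,0],R[0,0]);c,s=np.cos(y),np.sin(y)
    M=np.array([[c,s,0],[s,-c,0],[0,0,-1.]]);A=Ro.from_quat(o["eef_rot"]).as_matrix()
    w=np.r_[R@np.array(P)+t,z];print(Ro.from_matrix(A.T@M).as_rotvec().round(3),(A.T@(w-o["tcp_pos"])/1000).round(4),w.round(0))
def st():
    T=np.load("tray.npz");R,t=T["R"],T["t"];o=sensors.get_obs();x=Ro.from_quat(o["eef_rot"]).as_matrix()[:,0]
    print("t",round(float(o["clock"]),2),"tray",(R.T@(o["tcp_pos"][:2]-t)).round(1),"z",o["tcp_pos"][2].round(1),"yaw",np.degrees(np.arctan2(x[1],x[0])-np.arctan2(R[1,0],R[0,0])).round(1),"open",o["opening"].round(1),"F",o["wrist_force"].round(1))
E
python3 -c "
from h import *
go((83,-39),128.6,200)"
```

```text
[-1.000e-03 -1.000e-03 -2.003e+00] [ 0.6306 -0.4099 -0.0075] [664. -52. 200.]
```

```bash
python3 -m jog '[[[0,0,-2.0],[0.63,-0.41,-0.008],0.67],[[0,0,-2.0],[0.63,-0.41,-0.008],0.67],[[0,0,-2.0],[0.63,-0.41,-0.008],0.67],[[0,0,-2.0],[0.63,-0.41,-0.008],0.67],[[0,0,-2.0],[0.63,-0.41,-0.008],0.67]]'; python3 -c "
from h import *
st();go((83,-39),128.6,200)"
```

```text
clock: 0.72
tcp_pos: [367.1, -373.9, 196.0]
eef_rot: [0.827, 0.562, -0.0, -0.0]
wrist_force: [0.7, -0.7, -0.9]
opening: 13.7
gripper_force: 0.0Traceback (most recent call last):
  File "<string>", line 3, in <module>
    st();go((83,-39),128.6,200)
    ~~^^
  File "h.py", line 17, in st
    print("t",round(float(o["clock"]),2),"tray",(R.T@(o["tcp_pos"][:2]-t)).round(1),"z",o["tcp_pos"][2].round(1),"yaw",np.degrees(np.arctan2(x[1],x[0])-np.arctan2(R[1,0],R[0,0])).round(1),"open",o["opening"].round(1),"F",o["wrist_force"].round(1))
                                                                                                                                                                                                   ^^^^^^^^^^^^^^^^^^
AttributeError: 'float' object has no attribute 'round'
```

```bash
sed -i 's/np.degrees(\(.*\)).round(1),"open",o\["opening"\].round(1)/round(float(np.degrees(\1)),1),"open",round(float(o["opening"]),1)/' h.py; python3 -c "
from h import *
st();go((83,-39),128.6,200)"
```

```text
t 0.72 tray [-216.8 -358.1] z 196.0 yaw 67.9 open 13.7 F [ 0.7 -0.7 -0.9]
[-0.   -0.   -1.06] [ 0.4085  0.1576 -0.0041] [664. -52. 200.]
```

```bash
python3 -m jog '[[[0,0,-1.06],[0.409,0.158,-0.004],0.67],[[0,0,-1.06],[0.409,0.158,-0.004],0.67],[[0,0,-1.06],[0.409,0.158,-0.004],0.67],[[0,0,-1.06],[0.409,0.158,-0.004],0.67],[[0,0,-1.06],[0.409,0.158,-0.004],0.67]]' >/dev/null; python3 -c "
from h import *
st();go((83,-39),128.6,200)"
```

```text
t 1.35 tray [  -1.3 -132.1] z 198.8 yaw 121.6 open 14.1 F [ 0.  -0.8 -0.5]
[-0.    -0.    -0.123] [ 0.0352  0.1206 -0.0012] [664. -52. 200.]
```

```bash
python3 -m jog '[[[0,0,-0.12],[0.035,0.12,-0.001],0.67],[[0,0,-0.12],[0.035,0.12,-0.001],0.67],[[0,0,-0.12],[0.035,0.12,-0.001],0.67],[[0,0,-0.12],[0.035,0.12,-0.001],0.67]]' >/dev/null; python3 - <<'E'
from h import *
st();i=vision.camera_info("wrist");o=sensors.get_obs();p,d=vision.read_camera("wrist")
np.savez("pics/w1.npz",p=p,d=d);import pickle;pickle.dump(i,open("pics/w1.pkl","wb"))
cv2.imwrite("pics/w1.png",cv2.resize(np.clip(p*1.5,0,255).astype(np.uint8)[:,:,::-1],None,fx=1.4,fy=1.4));print(i)
E
```

```text
t 1.85 tray [ 81.8 -41.5] z 199.2 yaw 128.1 open 14.2 F [-0.6 -0.2  0. ]
{'fx': 325.19226210127806, 'fy': 325.19226210127806, 'cx': 279.5106836009259, 'cy': 209.34227332323672, 'R': array([[ 7.81559373e-01,  6.23830818e-01, -2.38852289e-04],
       [ 5.97183193e-01, -7.48063378e-01,  2.89436375e-01],
       [ 1.80380654e-01, -2.26354350e-01, -9.57197225e-01]]), 't': array([-482.85513882, -476.05699974,  253.14870167])}
```

View pics/w1.png

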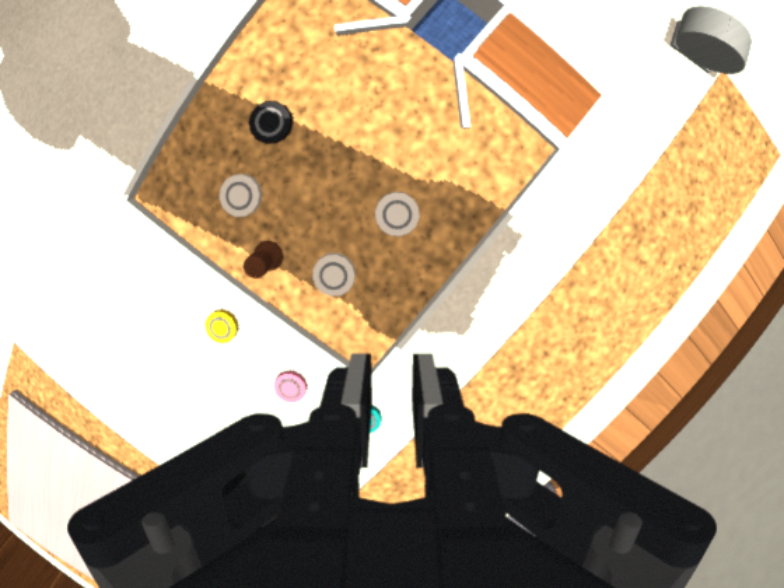

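The wrist view (1.4x) shows white pieces at (238,195), (397,214) and (333,275), black at (270,122), the pawn foot at (268,252), and rail tips at (337,30) and (466,125). The gate corners are at (408,20) and (462,58).

```bash
python3 - <<'E'
from h import *
import pickle
i=pickle.load(open("pics/w1.pkl","rb"))
def fc(u,v,z):
    a=np.array([u/1.4-i["cx"],v/1.4-i["cy"]]);r=np.hypot(*a);th=r/i["fx"]
    d=np.r_[a/r*np.sin(th),np.cos(th)];R=i["R"];c=-R.T@i["t"];w=R.T@d;return (c+w*(z-c[2])/w[2])[:2]
W=np.array([fc(*q,62) for q in [(338,30),(466,126),(409,21),(461,57),(370,371),(130,199)]])
T=np.array([(-56,64),(56,64),(-22,99),(22,99),(125,-135),(-125,-135)],float)
H=(T-T.mean(0)).T@(W-W.mean(0));U,_,V=np.linalg.svd(H);R=V.T@U.T;t=W.mean(0)-R@T.mean(0)
print("yaw",np.arctan2(R[1,0],R[0,0]),"t",t,"\n",((W-t)@R-T).round(1).tolist())
for k,q in dict(far1=(397,214,58),far2=(333,275,58),near=(238.5,195,58),black=(270,122,58),pawn=(268,252,52)).items():
    w=fc(*q);print(k,w.round(1),((w-t)@R).round(1))
np.savez("tray.npz",R=R,t=t);st()
E
```

```text
yaw 0.012012958297384699 t [585.35621784  -7.37582396] 
 [[0.0, -3.3], [0.4, -3.7], [1.0, -3.4], [1.2, -1.7], [-9.4, 8.3], [6.8, 3.7]]
far1 [643.3 -25.5] [ 57.7 -18.8]
far2 [634.6 -89.6] [ 48.2 -82.8]
near [542.8 -84.9] [-43.5 -77. ]
black [530.4 -28.4] [-55.2 -20.3]
pawn [ 585.1 -107.8] [  -1.4 -100.4]
t 1.9 tray [ 76.9 -49.2] z 199.5 yaw 127.9 open 14.3 F [-0.4 -0.3 -0.2]
```

```bash
python3 - <<'E'
from h import *
import pickle
i=pickle.load(open("pics/w1.pkl","rb"));it=vision.camera_info("top")
def fc(u,v,z):
    a=np.array([u/1.4-i["cx"],v/1.4-i["cy"]]);r=np.hypot(*a);th=r/i["fx"]
    d=np.r_[a/r*np.sin(th),np.cos(th)];R=i["R"];c=-R.T@i["t"];w=R.T@d;return (c+w*(z-c[2])/w[2])[:2]
W=np.array([fc(*q,z) for *q,z in [(338,30,62),(466,126,62),(409,21,62),(461,57,62),(370,371,56),(130,199,56)]]+
 [cast(it,u/4.7+222,v/4.7+152,62) for u,v in [(213,397),(230,168),(150,322),(156,230)]])
T=np.array([(-56,64),(56,64),(-22,99),(22,99),(120,-130),(-120,-130),(-56,64),(56,64),(-22,99),(22,99)],float)
H=(T-T.mean(0)).T@(W-W.mean(0));U,_,V=np.linalg.svd(H);R=V.T@U.T;t=W.mean(0)-R@T.mean(0)
print("yaw",np.arctan2(R[1,0],R[0,0]),"t",t,"\n",((W-t)@R-T).round(1).tolist())
for k,w in dict(far1=(643,-25.5),far2=(634.4,-89.6),near=(542.6,-84.9),black=(529.8,-28.3),pawn=(585,-108)).items():
    print(k,((w-t)@R).round(1))
np.savez("tray.npz",R=R,t=t);st()
E
```

```text
yaw 0.013449392619587434 t [584.29433837 -10.74382092] 
 [[1.2, 0.1], [1.6, -0.4], [2.2, 0.0], [2.4, 1.6], [-1.9, 3.9], [-0.1, -0.4], [-3.5, -0.2], [0.1, -1.3], [-2.3, -1.9], [0.2, -1.6]]
far1 [ 58.5 -15.5]
far2 [ 49.  -79.5]
near [-42.7 -73.6]
black [-54.7 -16.8]
pawn [ -0.6 -97.3]
t 1.9 tray [ 77.9 -46. ] z 199.5 yaw 127.8 open 14.3 F [-0.4 -0.3 -0.2]
```

```bash
python3 -c "
from h import *
go((80.6,-44),127.8,53)"
```

```text
[-0.001 -0.    -0.   ] [-1.000e-04  3.500e-03  1.465e-01] [665. -54.  53.]
```

```bash
python3 -m jog '[[[0,0,0],[0,0.003,0.06],0.67],[[0,0,0],[0,0.003,0.11],0.67],[[0,0,0],[0,0.003,0.135],0.67],[[0,0,0],[0,0.003,0.144],0.67],[[0,0,0],[0,0.003,0.145],0.67]]' ; python3 - <<'E'
from h import *
st();p,d=vision.read_camera("wrist");cv2.imwrite("pics/w2.png",np.clip(p*1.3,0,255).astype(np.uint8)[:,:,::-1])
E
```

```text
clock: 2.52
tcp_pos: [665.6, -53.5, 55.4]
eef_rot: [0.434, 0.901, -0.0, 0.0]
wrist_force: [-0.3, -0.2, 1.2]
opening: 14.4
gripper_force: 0.0
t 2.52 tray [ 80.8 -43.9] z 55.4 yaw 127.8 open 14.4 F [-0.3 -0.2  1.2]
```

View pics/w2.png

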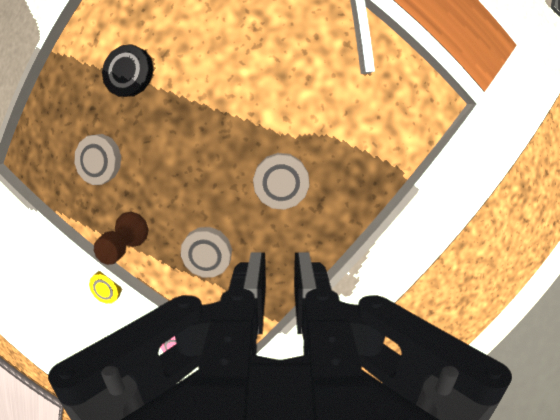

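The piece at (281,182) is centred between the fingertips (265-297). Pushing along tool x, starting at a moderate speed.

```bash
python3 -m jog '[[[0,0,0],[0.008,0,0.0015],0.67],[[0,0,0],[0.02,0,0.0015],0.67],[[0,0,0],[0.032,0,0.0015],0.67],[[0,0,0],[0.044,0,0.0015],0.67],[[0,0,0],[0.056,0,0.0015],0.67]]' ; python3 -c "
from h import *
st();go((15.5,40),127.8,53)"
```

```text
clock: 3.2
tcp_pos: [630.1, -8.2, 53.5]
eef_rot: [0.433, 0.901, 0.0, 0.0]
wrist_force: [0.4, -0.1, -0.0]
opening: 14.1
gripper_force: 0.0
t 3.2 tray [45.8  2. ] z 53.5 yaw 127.9 open 14.1 F [ 0.4 -0.1 -0. ]
[0.    0.    0.001] [ 0.0487 -0.0006  0.0005] [599.  29.  53.]
```

```bash
python3 -m jog '[[[0,0,0],[0.01,0,0],0.67],[[0,0,0],[0.021,0,0],0.67],[[0,0,0],[0.032,0,0],0.67],[[0,0,0],[0.042,0,0],0.67],[[0,0,0],[0.047,0,0],0.67]]' ; python3 - <<'E'
from h import *
st();go((0,35),90,53)
p,d=vision.read_camera("wrist");cv2.imwrite("pics/w3.png",np.clip(p*1.3,0,255).astype(np.uint8)[:,:,::-1])
E
```

```text
clock: 3.82
tcp_pos: [600.9, 28.4, 53.4]
eef_rot: [0.433, 0.901, 0.0, -0.0]
wrist_force: [0.6, 0.7, 0.7]
opening: 13.8
gripper_force: 0.0
t 3.83 tray [17.2 38.9] z 53.4 yaw 127.9 open 13.8 F [0.6 0.7 0.7]
[-0.    -0.     0.661] [ 0.0075 -0.0159  0.0004] [584.  24.  53.]
```

View pics/w3.png

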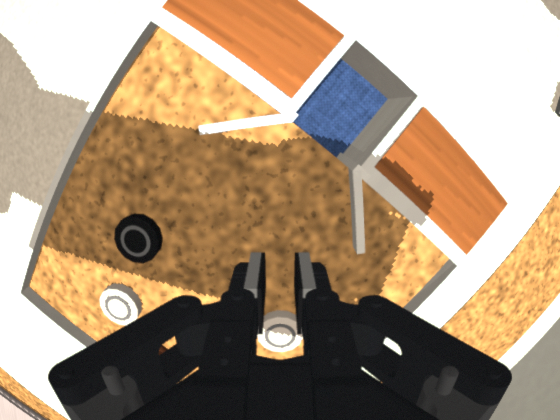

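The piece is now at (280,335), behind the fingers: they passed over it because partly open pads sit higher than the shut TCP. I'll lower carefully here over free deck to find the true tip height.

```bash
python3 -m jog '[[[0,0,0],[0,0,0.001],0.67],[[0,0,0],[0,0,0.002],0.67],[[0,0,0],[0,0,0.003],0.67],[[0,0,0],[0,0,0.003],0.67]]' ; python3 - <<'E'
from h import *
import pickle
st();i=vision.camera_info("wrist");p,d=vision.read_camera("wrist")
R=i["R"];c=-R.T@i["t"]
def P(u,v):
    a=np.array([u-i["cx"],v-i["cy"]]);r=np.hypot(*a);th=r/i["fx"];dr=np.r_[a/r*np.sin(th),np.cos(th)];dr/=dr[2]
    return c+R.T@(dr*d[v,u])
for u,v in [(265,256),(263,262),(260,270),(297,256),(299,262),(302,270),(280,240),(280,326),(280,335)]: print((u,v),P(u,v).round(1))
E
```

```text
clock: 4.38
tcp_pos: [601.3, 27.6, 50.2]
eef_rot: [0.434, 0.901, -0.0, -0.0]
wrist_force: [-1.3, -0.2, -0.4]
opening: 14.1
gripper_force: 0.0
t 4.38 tray [17.5 38.1] z 50.2 yaw 127.8 open 14.1 F [-1.3 -0.2 -0.4]
(265, 256) [600.2  13.1  49.8]
(263, 262) [587.6  31.6 103.6]
(260, 270) [587.1  30.8 110.7]
(297, 256) [599.6  40.8  96.9]
(299, 262) [600.5  40.7 101.8]
(302, 270) [601.   41.4 109.9]
(280, 240) [600.8  27.1  49.7]
(280, 326) [636.2 -17.3  59.6]
(280, 335) [640.9 -23.2  59.8]
```

```bash
for k in 1 2; do python3 -m jog '[[[0,0,0],[0,0,0.001],0.67],[[0,0,0],[0,0,0.002],0.67],[[0,0,0],[0,0,0.002],0.67]]' | grep -E "tcp|wrist"; done
```

```text
tcp_pos: [601.3, 27.8, 48.3]
wrist_force: [-0.0, 0.4, -0.4]
tcp_pos: [601.2, 27.8, 46.2]
wrist_force: [0.1, 1.0, 0.8]
```

```bash
for k in 1 2; do python3 -m jog '[[[0,0,0],[0,0,0.001],0.67],[[0,0,0],[0,0,0.002],0.67],[[0,0,0],[0,0,0.002],0.67]]' | grep -E "tcp|wrist"; done
```

```text
tcp_pos: [601.2, 27.7, 44.2]
wrist_force: [0.1, 0.9, 0.3]
tcp_pos: [601.2, 27.8, 42.3]
wrist_force: [0.4, 0.1, 0.6]
```

```bash
for k in 1 2; do python3 -m jog '[[[0,0,0],[0,0,0.001],0.67],[[0,0,0],[0,0,0.002],0.67],[[0,0,0],[0,0,0.002],0.67]]' | grep -E "tcp|wrist"; done
```

```text
tcp_pos: [601.3, 27.8, 40.3]
wrist_force: [-0.2, 0.4, 0.7]
tcp_pos: [601.3, 27.8, 38.3]
wrist_force: [-0.1, 0.0, -0.1]
```

```bash
python3 - <<'E'
from h import *
i=vision.camera_info("scene");p,d=vision.read_camera("scene");st()
u,v=map(int,proj(i,sensors.get_obs()["tcp_pos"]));print(u,v)
c=p[v-70:v+40,u-75:u+75];cv2.imwrite("pics/s4.png",cv2.resize(np.clip(c*1.4,0,255).astype(np.uint8)[:,:,::-1],None,fx=5,fy=5,interpolation=cv2.INTER_CUBIC))
R=i["R"];C=-R.T@i["t"]
vv,uu=np.mgrid[v-40:v+30,u-30:u+30];z=d[vv,uu];X=np.stack([(uu-i["cx"])/i["fx"]*z,(vv-i["cy"])/i["fy"]*z,z],-1)-i["t"]
X=X@R
for a in range(0,70,3): print(v-40+a,X[a,14:46:4,2].round(0).astype(int))
E
```

```text
t 6.72 tray [17.5 38.3] z 38.3 yaw 127.8 open 14.3 F [-0.5  0.1 -0.4]
274 223
183 [ 61 140 152 155 172 172 180 180]
186 [ 52 129 144 145 162 162 163 172]
189 [ 50  54 124 138 153 148 150 173]
192 [ 54  53  53 127 147 145 135 164]
195 [ 62  51  51 118 133 138 148 158]
198 [ 63  50  52 112 121 129 142 146]
201 [ 59  52  54 102 112 117 135  52]
204 [ 53  52  52  94 106 110 107  54]
207 [ 52  50  52  89  96 103  97  52]
210 [52 53 51 52 89 93 91 52]
213 [51 51 52 54 53 77 52 52]
216 [52 53 53 50 52 52 53 53]
219 [52 51 52 54 52 50 53 50]
222 [53 53 54 51 53 52 52 51]
225 [63 53 51 51 51 52 51 64]
228 [58 51 53 53 52 52 50 57]
231 [52 50 51 52 53 51 54 53]
234 [52 52 51 51 51 52 52 51]
237 [49 50 51 53 50 53 52 50]
240 [54 50 52 53 51 51 51 51]
243 [63 62 51 52 54 51 53 52]
246 [58 60 60 59 59 62 60 62]
249 [49 48 49 50 50 50 53 53]
252 [41 43 41 41 39 45 42 43]
```

View pics/s4.png

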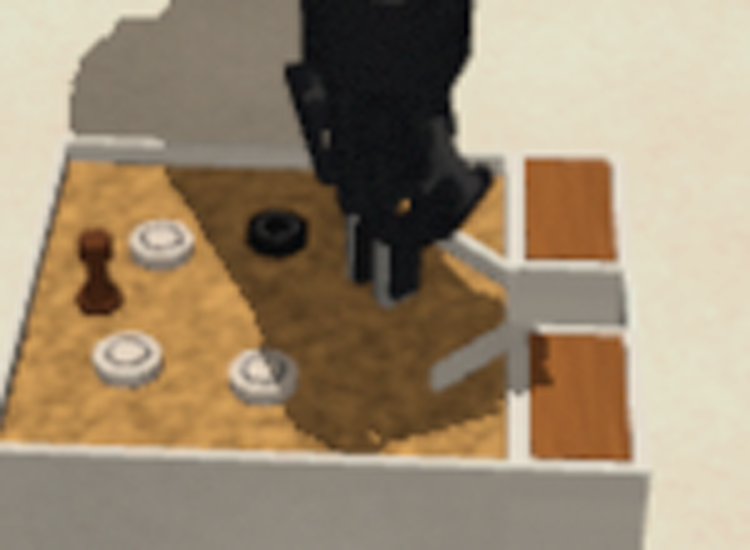

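The fingertips are visibly still well above the deck, at about z≈75 while the TCP reads 38. So the reported TCP doesn't match the real tips. I'll measure the offset from depth.

```bash
python3 - <<'E'
from h import *
o=sensors.get_obs();A=Ro.from_quat(o["eef_rot"]).as_matrix()
print("tool axes",A.round(2).tolist(),o["tcp_pos"])
acc=[]
for n in("scene","top"):
    i=vision.camera_info(n);p,d=vision.read_camera(n);R=i["R"]
    vv,uu=np.mgrid[0:420,0:560];X=(np.stack([(uu-i["cx"])/i["fx"]*d,(vv-i["cy"])/i["fy"]*d,d],-1)-i["t"])@R
    m=(d>0)&(p.max(2)<60)&(X[...,2]>64)&(X[...,2]<130)&(np.abs(X[...,:2]-o["tcp_pos"][:2]).max(-1)<90)
    Q=(X[m]-o["tcp_pos"])@A
    h=-Q[:,2]; print(n,m.sum())
    for a in range(24,90,6):
        s=(h>=a)&(h<a+6)
        if s.sum(): print(a,s.sum(),"x",np.percentile(Q[s,0],[5,50,95]).round(0),"y",np.percentile(Q[s,1],[5,50,95]).round(0))
E
```

```text
tool axes [[-0.62, 0.78, -0.0], [0.78, 0.62, 0.0], [0.0, -0.0, -1.0]] [601.28658114  27.78598759  38.30502272]
scene 245
24 5 x [-1. 29. 35.] y [-52.  82.  87.]
36 4 x [-2.  2.  5.] y [-3. 15. 16.]
42 19 x [-9. -5.  2.] y [-9. -5. 18.]
48 25 x [-9. -4.  6.] y [-9. 17. 22.]
54 32 x [-9. -5.  7.] y [-18.   9.  23.]
60 27 x [-10.  -4.   8.] y [-16.  18.  23.]
66 34 x [-9. -5.  7.] y [-9. 14. 23.]
72 25 x [-10.  -5.  -0.] y [-13.  -6.  19.]
78 17 x [-10.  -7.   2.] y [-18.  -8.  21.]
84 43 x [-12.  -9.   6.] y [-30.  10.  38.]
top 8
24 8 x [38. 42. 48.] y [56. 64. 70.]
```

```bash
python3 -m jog '[[[0,0,0],[0,0,0.01],0.67],[[0,0,0],[0,0,0.018],0.67],[[0,0,0],[0,0,0.02],0.67]]' | grep -E "tcp|wrist";  for k in 1 2; do python3 -m jog '[[[0,0,0],[0,0,0.001],0.67],[[0,0,0],[0,0,0.0015],0.67],[[0,0,0],[0,0,0.0015],0.67]]' | grep -E "tcp|wrist"; done
```

```text
tcp_pos: [600.8, 27.8, 17.4]
wrist_force: [0.6, -0.2, 0.2]
tcp_pos: [601.4, 27.7, 17.0]
wrist_force: [-0.0, 0.2, 0.0]
tcp_pos: [601.3, 27.8, 15.3]
wrist_force: [-0.6, -0.4, 0.4]
```

```bash
for k in 1 2; do python3 -m jog '[[[0,0,0],[0,0,0.001],0.67],[[0,0,0],[0,0,0.0015],0.67],[[0,0,0],[0,0,0.0015],0.67]]' | grep -E "tcp|wrist"; done; python3 - <<'E'
from h import *
i=vision.camera_info("scene");p,d=vision.read_camera("scene");st()
c=p[150:270,200:350];cv2.imwrite("pics/s5.png",cv2.resize(np.clip(c*1.6,0,255).astype(np.uint8)[:,:,::-1],None,fx=5,fy=5,interpolation=cv2.INTER_CUBIC))
E
```

```text
tcp_pos: [601.3, 27.8, 13.8]
wrist_force: [-0.4, 0.6, -0.6]
tcp_pos: [601.3, 27.8, 12.3]
wrist_force: [-0.1, 0.9, -0.2]
t 8.75 tray [17.5 38.3] z 12.3 yaw 127.8 open 14.2 F [-0.1 -0.1  0.4]
```

View pics/s5.png

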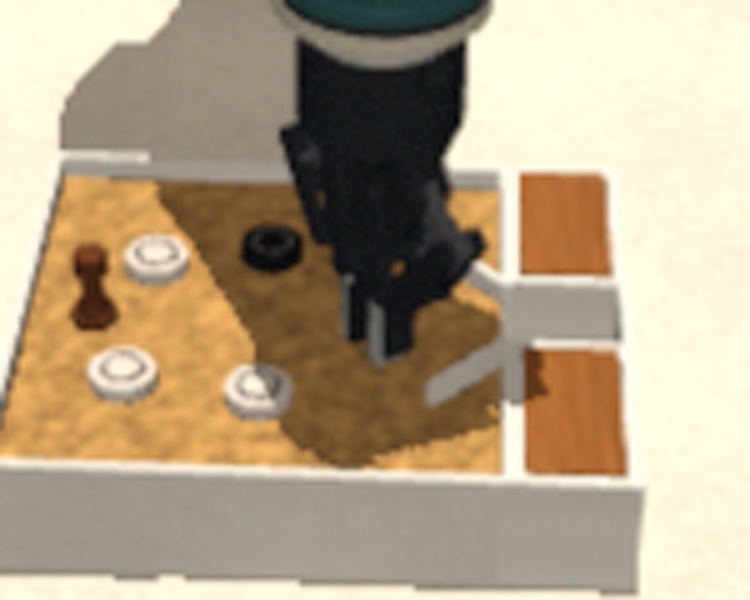

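The fingertips at (390,355) are now close to the deck and the white pieces haven't moved. Continuing down until they touch.

```bash
for k in 1 2 3; do python3 -m jog '[[[0,0,0],[0,0,0.001],0.67],[[0,0,0],[0,0,0.0015],0.67],[[0,0,0],[0,0,0.0015],0.67]]' | grep -E "tcp|wrist"; done
```

```text
tcp_pos: [601.5, 27.8, 11.8]
wrist_force: [-6.7, -1.6, 16.9]
tcp_pos: [601.7, 27.7, 11.6]
wrist_force: [-18.3, -3.2, 43.0]
tcp_pos: [601.7, 27.8, 11.5]
wrist_force: [-28.1, -5.0, 68.1]
```

Contact at TCP z≈12, so pushing height is z≈15. Lifting and going back behind the piece.

```bash
python3 -m jog '[[[0,0,0],[0,0,-0.01],0.67],[[0,0,0],[0,0,-0.04],0.67],[[0,0,0],[0,0,-0.04],0.67]]' | grep -E "tcp|wrist"; python3 -c "
from h import *
st();go((81.5,-45),127.8,45);go((81.5,-45),127.8,15)"
```

```text
tcp_pos: [602.6, 27.9, 49.7]
wrist_force: [0.5, 0.8, -0.5]
t 10.25 tray [18.8 38.4] z 49.7 yaw 127.8 open 14.3 F [ 0.5  0.8 -0.5]
[0.002 0.002 0.001] [-0.1043 -0.0017  0.0049] [666. -55.  45.]
[0.002 0.002 0.001] [-0.1043 -0.0017  0.0349] [666. -55.  15.]
```

```bash
python3 -m jog '[[[0,0,0],[-0.06,0,0],0.67],[[0,0,0],[-0.104,-0.001,0.0],0.67],[[0,0,0],[-0.104,-0.001,0.012],0.67],[[0,0,0],[-0.104,-0.001,0.028],0.67],[[0,0,0],[-0.104,-0.001,0.0345],0.67]]' | grep -E "tcp|wrist"; python3 - <<'E'
from h import *
import pickle
st()
i=vision.camera_info("wrist");p,d=vision.read_camera("wrist")
h=cv2.cvtColor(p,cv2.COLOR_RGB2HSV);R=i["R"];c=-R.T@i["t"]
vv,uu=np.mgrid[0:420,0:560];a=np.stack([uu-i["cx"],vv-i["cy"]],-1);r=np.linalg.norm(a,axis=-1);th=r/i["fx"]
X=np.concatenate([a/r[...,None]*np.tan(th)[...,None]*d[...,None],d[...,None]],-1)@R+c
T=np.load("tray.npz");Q=(X[...,:2]-T["t"])@T["R"]
m=((d>0)&(h[...,1]<70)&(h[...,2]>70)&(X[...,2]>55)&(X[...,2]<63)&(np.abs(Q[...,0])<112)&(Q[...,1]>-122)&(Q[...,1]<50)).astype(np.uint8)
n,l,s,ce=cv2.connectedComponentsWithStats(m)
for k in range(1,n):
    if s[k,4]>100: print(s[k],ce[k].round(),Q[l==k].mean(0).round(1),X[l==k][:,2].mean().round(1))
E
```

```text
tcp_pos: [664.2, -52.9, 11.7]
wrist_force: [-4.6, 0.9, 35.5]
t 10.88 tray [ 79.4 -43.3] z 11.7 yaw 127.9 open 14.3 F [-4.6  0.9 35.5]
[ 67  41  37  43 512] [86. 61.] [-55.3 -15.9] 58.8
[  32  144   49   62 2270] [ 56. 175.] [-41.1 -72. ] 58.5
[ 247  169   73   71 3983] [283. 204.] [ 57.9 -14.9] 58.7
[ 159  263   62   41 1824] [189. 283.] [ 46.3 -74.2] 58.5
```

```bash
python3 -m jog '[[[0,0,0],[-0.002,0,-0.005],0.67],[[0,0,0],[-0.002,0,-0.005],0.67]]' | grep -E "tcp|wrist"; python3 -c "
from h import *
st();go((15.5,40),127.8,15)"
```

```text
tcp_pos: [667.0, -55.4, 18.9]
wrist_force: [-0.3, 0.3, -0.0]
t 11.18 tray [ 82.1 -45.8] z 18.9 yaw 127.9 open 13.8 F [-0.3  0.3 -0. ]
[0.001 0.001 0.001] [0.1086 0.     0.0039] [599.  29.  15.]
```

```bash
python3 -m jog '[[[0,0,0],[0.004,0,0.002],0.67],[[0,0,0],[0.012,0,0.0035],0.67],[[0,0,0],[0.022,0,0.0035],0.67],[[0,0,0],[0.032,0,0.0035],0.67],[[0,0,0],[0.042,0,0.0035],0.67]]' | grep -E "tcp|wrist"; cat > see.py <<'E'
from h import *
st()
def see():
    i=vision.camera_info("wrist");p,d=vision.read_camera("wrist")
    h=cv2.cvtColor(p,cv2.COLOR_RGB2HSV);R=i["R"];c=-R.T@i["t"]
    vv,uu=np.mgrid[0:420,0:560];a=np.stack([uu-i["cx"],vv-i["cy"]],-1);r=np.linalg.norm(a,axis=-1);th=r/i["fx"]
    X=np.concatenate([a/r[...,None]*np.tan(th)[...,None]*d[...,None],d[...,None]],-1)@R+c
    T=np.load("tray.npz");Q=(X[...,:2]-T["t"])@T["R"]
    m=((d>0)&(h[...,1]<70)&(h[...,2]>50)&(X[...,2]>10)&(X[...,2]<63)&(np.abs(Q[...,0])<112)&(Q[...,1]>-122)&(Q[...,1]<154)).astype(np.uint8)
    n,l,s,ce=cv2.connectedComponentsWithStats(m)
    for k in range(1,n):
        if s[k,4]>150: print(s[k],ce[k].round(),Q[l==k].mean(0).round(1),"z",X[l==k][:,2].mean().round(1))
    return p
p=see()
E
python3 see.py; python3 -c "
from h import *
go((15.5,40),127.8,15)"
```

```text
tcp_pos: [640.0, -22.1, 14.9]
wrist_force: [0.3, -0.3, -0.3]
t 11.8 tray [ 55.6 -12.1] z 14.9 yaw 127.9 open 14.5 F [ 0.3 -0.3 -0.3]
[ 369    0  146  175 7640] [425.  89.] [52.5 97.6] z 58.8
[508  32  49  66 181] [533.  65.] [ 88.9 153.1] z 61.7
[ 74 124  35  44 500] [ 92. 145.] [-54.8 -16.4] z 58.9
[ 245  187   70   69 3748] [279. 221.] [38.1  8.4] z 58.6
[  48  215   51   57 2207] [ 73. 243.] [-41.2 -70.3] z 57.8
[ 0.    -0.001  0.002] [0.0643 0.0002 0.    ] [599.  29.  15.]
```

Pushing works: the piece moves with the fingers (38,8).

```bash
python3 -m jog '[[[0,0,0],[0.012,0,0],0.67],[[0,0,0],[0.026,0,0],0.67],[[0,0,0],[0.04,0,0],0.67],[[0,0,0],[0.052,0,0],0.67],[[0,0,0],[0.06,0,0],0.67]]' | grep -E "tcp|wrist"; python3 see.py; python3 -c "
from h import *
go((0,32),90,15)"
```

```text
tcp_pos: [602.5, 24.8, 14.9]
wrist_force: [0.7, 0.2, 0.1]
t 12.47 tray [18.7 35.3] z 14.9 yaw 127.9 open 13.8 F [0.7 0.2 0.1]
[ 135    0  243  132 7181] [254.  64.] [-49.5 103.9] z 61.2
[ 351   82  194  200 9519] [415. 175.] [ 39.8 112.6] z 53.7
[ 245  187   70   69 3735] [279. 221.] [ 1.3 55.9] z 58.6
[ 91 244  34  36 389] [108. 261.] [-55.2 -16.3] z 58.9
[  73  308   46   40 1147] [ 93. 326.] [-45.9 -67.7] z 57.4
[-0.    -0.     0.662] [ 0.0081 -0.0169 -0.0001] [584.  21.  15.]
```

```bash
python3 -m jog '[[[0,0,0.17],[-0.0006,-0.0047,0],0.67],[[0,0,0.33],[0.0005,-0.0091,0],0.67],[[0,0,0.5],[0.0024,-0.0134,0],0.67],[[0,0,0.66],[0.0045,-0.0175,0],0.67],[[0,0,0.66],[0.0045,-0.0175,0],0.67]]' | grep -E "tcp|wrist"; python3 see.py
```

```text
tcp_pos: [586.5, 16.5, 15.0]
wrist_force: [-0.1, -0.4, -0.2]
t 13.15 tray [ 2.6 27.2] z 15.0 yaw 90.1 open 14.1 F [-0.1 -0.4 -0.2]
[ 70   0 105  22 293] [121.   9.] [-69.3 153.2] z 61.6
[  47    0  195  204 8358] [177. 101.] [-43.8 108.2] z 56.4
[ 307    0  202  206 8192] [376. 103.] [ 44.3 107.4] z 57.1
[379   0 129  29 476] [446.  11.] [ 77.2 152.9] z 61.6
[ 245  179   70   71 3799] [279. 214.] [ 1.6 56.8] z 58.6
```

```bash
python3 -m jog '[[[0,0,0],[0.01,-0.001,0],0.67],[[0,0,0],[0.022,-0.0015,0],0.67],[[0,0,0],[0.034,-0.0015,0],0.67],[[0,0,0],[0.046,-0.0015,0],0.67],[[0,0,0],[0.053,-0.0015,0],0.67]]' | grep -E "tcp|wrist"; python3 see.py
```

```text
tcp_pos: [584.3, 70.8, 14.9]
wrist_force: [0.3, 0.1, -0.2]
t 13.82 tray [ 1.1 81.5] z 14.9 yaw 90.1 open 14.2 F [ 0.3  0.1 -0.2]
[   51   116   459   188 18975] [280. 205.] [  0.4 112.9] z 52.6
```

```bash
python3 -m jog '[[[0,0,0],[-0.02,0,0],0.67],[[0,0,0],[-0.05,0,-0.035],0.67],[[0,0,0],[-0.06,0,-0.04],0.67],[[0,0,0],[-0.06,0,-0.04],0.67]]' | grep -E "tcp|wrist"; cat >> see.py <<'E'
E
python3 see.py;  python3 -c "
from h import *
go((59,-109),109.7,55)"
```

```text
tcp_pos: [585.2, 8.1, 54.9]
wrist_force: [-0.3, 0.5, -0.2]
t 14.38 tray [ 1.2 18.8] z 54.9 yaw 89.9 open 14.4 F [-0.3  0.5 -0.2]
[  89    4  159  167 5589] [193.  86.] [-47.5 110. ] z 57.7
[ 310    4  160  167 5662] [365.  85.] [ 48.  110.5] z 58.0
[ 256   46   47   46 1695] [279.  69.] [-1.000e-01  1.228e+02] z 16.5
[179 278  31  26 201] [195. 288.] [-53.8 -13.7] z 58.8
[-0.    -0.    -0.344] [-0.1289  0.0582 -0.0006] [ 645. -119.   55.]
```

The first piece is in the slot, flat at z≈16.5 (its top) at (0,123). Now the second, the far2 piece.

```bash
python3 -m jog '[[[0,0,-0.18],[-0.05,0.025,0],0.67],[[0,0,-0.34],[-0.1,0.05,0],0.67],[[0,0,-0.344],[-0.129,0.058,0],0.67],[[0,0,-0.344],[-0.129,0.058,0],0.67],[[0,0,-0.344],[-0.129,0.058,0],0.67]]' | grep -E "tcp|wrist"; 
python3 see.py;  python3 -c "
from h import *
go((59,-109),109.7,15)"
```

```text
tcp_pos: [644.5, -116.9, 54.1]
wrist_force: [-0.4, 1.3, 0.0]
t 15.05 tray [  58.8 -106.9] z 54.1 yaw 109.8 open 13.8 F [-0.4  1.3  0. ]
[128  17  41  39 642] [148.  36.] [-53.  -17.5] z 58.8
[ 113  108   52   53 2151] [138. 134.] [-40.9 -72.9] z 58.3
[ 254  165   56   56 2421] [282. 193.] [ 48.8 -78.8] z 58.6
[-0.    -0.001  0.003] [-0.0022 -0.0007  0.0393] [ 645. -119.   15.]
```

```bash
python3 -m jog '[[[0,0,0],[-0.0015,0,0.02],0.67],[[0,0,0],[-0.002,0,0.034],0.67],[[0,0,0],[-0.002,0,0.0385],0.67],[[0,0,0],[-0.002,0,0.0385],0.67]]' | grep -E "tcp|wrist"; 
python3 see.py;  python3 -c "
from h import *
go((9.3,30),109.7,15)"
```

```text
tcp_pos: [645.5, -120.2, 16.0]
wrist_force: [-0.7, -0.3, -0.4]
t 15.6 tray [  59.7 -110.3] z 16.0 yaw 109.8 open 14.0 F [-0.7 -0.3 -0.4]
[ 95   0  41  34 485] [114.  18.] [-54.2 -19.9] z 58.8
[  77  101   62   65 3153] [107. 133.] [-40.4 -72.7] z 58.2
[ 248  171   70   70 3813] [283. 206.] [ 48.7 -78.7] z 58.6
[ 0.    -0.     0.001] [ 0.1492 -0.0003  0.0014] [593.  19.  15.]
```

```bash
python3 -m jog '[[[0,0,0],[0.006,0,0.001],0.67],[[0,0,0],[0.018,0,0.001],0.67],[[0,0,0],[0.034,0,0.001],0.67],[[0,0,0],[0.05,0,0.001],0.67],[[0,0,0],[0.066,0,0.001],0.67]]' | grep -E "tcp|wrist"; python3 -m jog '[[[0,0,0],[0.016,0,0],0.67],[[0,0,0],[0.032,0,0],0.67],[[0,0,0],[0.048,0,0],0.67],[[0,0,0],[0.064,0,0],0.67],[[0,0,0],[0.074,0,0],0.67]]' | grep -E "tcp|wrist"; 
python3 see.py;  python3 -c "
from h import *
go((9.3,30),109.7,15)"
```

```text
tcp_pos: [622.1, -57.2, 15.5]
wrist_force: [-0.7, -1.2, 0.8]
tcp_pos: [596.2, 11.9, 15.4]
wrist_force: [0.6, -0.2, -0.4]
t 16.9 tray [12.2 22.4] z 15.4 yaw 109.8 open 14.0 F [ 0.6 -0.2 -0.4]
[  84    0  220  148 7367] [209.  64.] [-50.1 102.8] z 59.3
[ 341   16  206  216 9380] [409. 121.] [ 42.5 111.4] z 55.4
[ 293   42   58   57 2487] [322.  70.] [ -0.4 122.6] z 16.4
[ 245  187   70   68 3721] [279. 221.] [ 2.1 47.1] z 58.6
[119 276  36  34 371] [137. 292.] [-55.2 -16.2] z 58.9
[ 0.    -0.001  0.002] [ 0.007  -0.0003  0.0005] [593.  19.  15.]
```

```bash
python3 -m jog '[[[0,0,0.17],[-0.0006,-0.005,0],0.67],[[0,0,0.345],[0.0006,-0.0105,0],0.67],[[0,0,0.345],[0.0006,-0.0105,0],0.67]]' | grep -E "tcp|wrist"; 
python3 see.py;  python3 -c "
from h import *
go((0.8,81),90,15)"
```

```text
tcp_pos: [586.5, 7.3, 15.4]
wrist_force: [0.1, -0.5, -0.2]
t 17.32 tray [ 2.4 18. ] z 15.4 yaw 90.0 open 14.1 F [ 0.1 -0.5 -0.2]
[  47    0  193  185 8046] [174.  88.] [-45.2 105.4] z 56.6
[ 314    0  195  186 7884] [380.  89.] [ 45.8 104.5] z 57.3
[ 248   31   58   56 2507] [277.  58.] [ -0.  122.6] z 16.5
[ 246  178   71   70 3783] [281. 213.] [ 2.2 48.2] z 58.6
[0.    0.    0.003] [ 0.0629 -0.0016  0.0004] [584.  70.  15.]
```

```bash
python3 -m jog '[[[0,0,0],[0.01,-0.001,0],0.67],[[0,0,0],[0.024,-0.0015,0],0.67],[[0,0,0],[0.039,-0.0015,0],0.67],[[0,0,0],[0.054,-0.0015,0],0.67],[[0,0,0],[0.063,-0.0015,0],0.67]]' | grep -E "tcp|wrist"; python3 -m jog '[[[0,0,0],[-0.02,0,0],0.67],[[0,0,0],[-0.05,0,-0.035],0.67],[[0,0,0],[-0.06,0,-0.04],0.67],[[0,0,0],[-0.06,0,-0.04],0.67]]' | grep -E "tcp|wrist"; python3 see.py
```

```text
tcp_pos: [584.2, 72.1, 15.4]
wrist_force: [-0.5, 0.1, 0.3]
tcp_pos: [585.1, 9.4, 55.4]
wrist_force: [-0.2, 1.1, -0.1]
t 18.5 tray [ 1.1 20.1] z 55.4 yaw 89.9 open 13.7 F [-0.2  1.1 -0.1]
[  90    7  158  167 5556] [194.  88.] [-47.5 110. ] z 57.6
[ 310    6  159  167 5548] [365.  87.] [ 48.1 110.4] z 58.0
[ 253   48   53   60 2475] [279.  80.] [-1.000e-01  1.162e+02] z 26.2
[179 280  32  24 189] [196. 289.] [-53.6 -13.4] z 58.8
```

The second piece is in too (slot blob at z≈26, stacked on the first). Now the third.

```bash
python3 -c "
from h import *
go((-61.6,-99.7),52.3,55)"
```

```text
[-0.001  0.     0.657] [-1.209e-01 -6.220e-02 -1.000e-04] [ 524. -111.   55.]
```

```bash
python3 -m jog '[[[0,0,0.18],[-0.04,-0.02,0],0.67],[[0,0,0.36],[-0.08,-0.04,0],0.67],[[0,0,0.54],[-0.11,-0.057,0],0.67],[[0,0,0.657],[-0.121,-0.062,0],0.67],[[0,0,0.657],[-0.121,-0.062,0],0.67]]' | grep -E "tcp|wrist"; 
python3 see.py;  python3 -c "
from h import *
go((-61.6,-99.7),52.3,15)"
```

```text
tcp_pos: [524.1, -111.0, 54.7]
wrist_force: [0.7, 1.1, 0.1]
t 19.18 tray [-61.5 -99.5] z 54.7 yaw 52.4 open 14.2 F [0.7 1.1 0.1]
[  28    0   65   57 1368] [56. 25.] [-88.  100.1] z 58.7
[108   0  21  30 454] [118.  14.] [-51.7  68.9] z 57.9
[ 175   96   49   54 1686] [198. 120.] [-54.2 -15.7] z 58.8
[ 251  159   57   55 2416] [279. 186.] [-42. -73.] z 58.7
[-0.001  0.     0.004] [-0.0012  0.0003  0.0398] [ 524. -111.   15.]
```

```bash
python3 -m jog '[[[0,0,0],[-0.001,-0.001,0.02],0.67],[[0,0,0],[-0.001,-0.001,0.034],0.67],[[0,0,0],[-0.001,-0.001,0.039],0.67],[[0,0,0],[-0.001,-0.001,0.039],0.67]]' | grep -E "tcp|wrist"; 
python3 see.py;  python3 -c "
from h import *
go((-16.5,-41.4),52.3,15)"
```

```text
tcp_pos: [523.2, -111.1, 16.1]
wrist_force: [0.4, 0.0, 0.3]
t 19.73 tray [-62.4 -99.5] z 16.1 yaw 52.4 open 14.2 F [0.4 0.  0.3]
[   0    0   44   50 1069] [16. 19.] [-92.2  99.2] z 57.6
[ 73   0  23  14 246] [85.  6.] [-55.9  64.6] z 57.1
[ 155   90   56   62 2263] [182. 120.] [-52.8 -16.9] z 58.9
[ 246  169   70   70 3822] [280. 204.] [-41.9 -72.9] z 58.6
[-0.    -0.     0.001] [0.0741 0.0007 0.0015] [568. -52.  15.]
```

```bash
python3 -m jog '[[[0,0,0],[0.006,0,0.001],0.67],[[0,0,0],[0.018,0,0.001],0.67],[[0,0,0],[0.034,0,0.001],0.67],[[0,0,0],[0.05,0,0.001],0.67],[[0,0,0],[0.064,0,0.001],0.67]]' | grep -E "tcp|wrist"; python3 see.py
```

```text
tcp_pos: [562.4, -59.0, 15.4]
wrist_force: [-0.5, -0.2, -0.2]
t 20.4 tray [-22.5 -47.9] z 15.4 yaw 52.4 open 14.2 F [-0.5 -0.2 -0.2]
[   0    0  113  161 6889] [63. 74.] [-47.3  99. ] z 55.8
[111   0  32  27 436] [122.   9.] [ -5.7 108.5] z 39.4
[ 245  187   70   69 3718] [279. 221.] [ -7.3 -27.3] z 58.5
[168 243  41  39 517] [188. 261.] [-54.8 -16.7] z 58.8
```

```bash
python3 -m jog '[[[0,0,0],[0.008,0,0],0.67],[[0,0,0],[0.011,0,0],0.67],[[0,0,0],[0.011,0,0],0.67]]' | grep -E "tcp|wrist"; python3 -m jog '[[[0,0,-0.17],[-0.0006,0.0047,0],0.67],[[0,0,-0.33],[0.0005,0.0091,0],0.67],[[0,0,-0.5],[0.0024,0.0134,0],0.67],[[0,0,-0.656],[0.0045,0.017,0],0.67],[[0,0,-0.656],[0.0045,0.017,0],0.67]]' | grep -E "tcp|wrist"; python3 see.py;  python3 -c "
from h import *
go((0.8,81),90,15)"
```

```text
tcp_pos: [568.2, -51.6, 15.3]
wrist_force: [0.1, 0.3, -0.1]
tcp_pos: [584.4, -58.7, 15.2]
wrist_force: [0.7, 0.6, -0.3]
t 21.45 tray [ -0.5 -48. ] z 15.2 yaw 89.8 open 14.0 F [ 0.7  0.6 -0.3]
[ 143    0   55   41 1001] [168.  18.] [-49.6  71. ] z 58.1
[364   0  56  41 994] [394.  18.] [48.8 70.6] z 58.3
[ 244  181   70   70 3763] [278. 216.] [ -1.9 -19.2] z 58.6
[143 190  42  43 583] [164. 210.] [-54.9 -16.5] z 58.9
[-0.    -0.    -0.006] [0.1288 0.0008 0.0002] [584.  70.  15.]
```

```bash
python3 -m jog '[[[0,0,0],[0.008,0,0],0.67],[[0,0,0],[0.022,0.0005,0],0.67],[[0,0,0],[0.038,0.001,0],0.67],[[0,0,0],[0.054,0.0015,0],0.67],[[0,0,0],[0.066,0.0015,0],0.67]]' | grep -E "tcp|wrist"; python3 see.py;  python3 -c "
from h import *
go((0.8,81),90,15)"
```

```text
tcp_pos: [585.2, 9.6, 15.4]
wrist_force: [-0.6, 0.0, -0.1]
t 22.12 tray [ 1.2 20.3] z 15.4 yaw 90.0 open 14.0 F [-0.6  0.  -0.1]
[  49    0  193  190 8081] [177.  91.] [-45.1 106. ] z 56.8
[ 316    0  194  190 8032] [381.  92.] [ 45.  105.6] z 56.9
[450   0  59  16 192] [481.   7.] [ 95.9 152.9] z 61.6
[ 247   34   65   72 3706] [279.  73.] [-1.000e-01  1.161e+02] z 26.5
[ 245  186   69   70 3706] [279. 221.] [ 0.1 46.5] z 58.5
[ 0.    -0.001  0.001] [ 0.0591 -0.0003  0.0005] [584.  70.  15.]
```

```bash
python3 -m jog '[[[0,0,0],[0.01,0,0],0.67],[[0,0,0],[0.023,0,0],0.67],[[0,0,0],[0.037,0,0],0.67],[[0,0,0],[0.051,0,0],0.67],[[0,0,0],[0.062,0,0],0.67]]' | grep -E "tcp|wrist"; python3 -m jog '[[[0,0,0],[-0.02,0,0],0.67],[[0,0,0],[-0.05,0,-0.05],0.67],[[0,0,0],[-0.06,0,-0.08],0.67],[[0,0,0],[-0.06,0,-0.1],0.67],[[0,0,0],[-0.06,0,-0.1],0.67]]' | grep -E "tcp|wrist"; python3 see.py; python3 - <<'E'
from h import *
p,d=vision.read_camera("wrist");cv2.imwrite("pics/w9.png",np.clip(p*1.3,0,255).astype(np.uint8)[:,:,::-1])
E
```

```text
tcp_pos: [584.4, 71.1, 15.4]
wrist_force: [0.1, -1.0, -0.7]
tcp_pos: [585.7, 10.2, 116.3]
wrist_force: [-0.4, -1.2, -0.9]
t 23.43 tray [ 1.7 20.9] z 116.3 yaw 89.9 open 14.0 F [-0.4 -1.2 -0.9]
[ 302   33  124  126 3152] [346.  93.] [ 50.1 110.9] z 58.4
[ 131   34  123  125 3164] [211.  95.] [-49.7 110. ] z 58.3
[ 260   40   44   59 1886] [280.  68.] [  1.7 132.1] z 26.8
[199 244  25  23 187] [211. 255.] [-55.4 -16.8] z 58.8
```

View pics/w9.png

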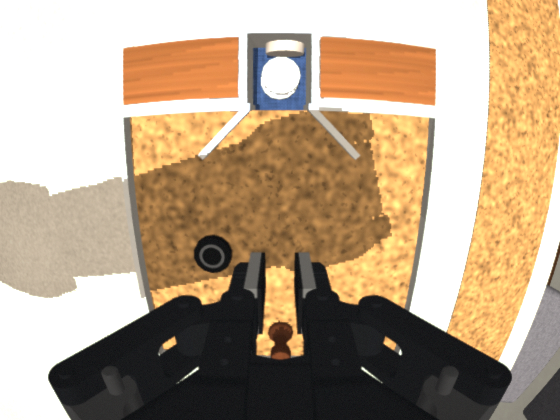

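The slot holds the white pieces: a flat one at (281,78) with one standing on edge behind it at (285,46), and the remaining one underneath. On the deck only the black piece (212,254) and the pawn, standing at (280,340), remain. The arm is clear.

```bash
python3 -m jog '[[[0,0,0],[0,0,-0.03],0.67],[[0,0,0],[0,0,-0.03],0.67],[[0,0,0],[0,0,-0.03],0.67]]' | grep -E "tcp|wrist"; python3 -c "
from workcell import workorder
print(workorder.job_done())"
```

```text
tcp_pos: [584.7, 10.1, 144.2]
wrist_force: [0.2, -0.2, 0.0]
the job is handed in; nothing more can be done
None
```

All three white pieces were swept through the gate into the slot one at a time; the black piece and the upright pawn are still on the deck, and I handed the job in at about 24 s with the arm clear (the verdict wasn't reported).

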